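Nip the dental cast and hold the sprung template arm at its stop

ROBOT

A 6-joint arm with a two-finger parallel gripper is mounted at the origin on a cart in front of the work surface, level with it; the furniture and walls round the work are solid. World frame = base frame: x ahead of the robot, y to its left, z up, the work surface at z = 0. Lengths are in m, angles in rad, forces in N, time in s.
With the tool pointing down it reaches from about 0.35 to 0.775 m from the base axis. Payload 7.3 kg.
Tool frame: the origin (TCP) lies midway between the tips of the shut fingers; the grasp point (between the pads) lies 19 mm behind it; z points along the fingers, y is the direction in which the jaws open and shut (so a half turn about z gives the same grasp; the last joint's range is limited). The gripper opens to 92 mm and grips with 3 to 60 N. Pads are 19 mm wide; open, the fingers measure 130 mm over their backs; the gripper's body (75 mm by 190 mm) begins 47 mm behind the grasp point.
Start: joints at [-1.291, 0.342, 1.524, -0, 1.275, -0.146], TCP at [0.217, -0.478, 0.227] pointing down, gripper open.
Joint ranges: [-2.53, 2.53], [-0.77, 2.02], [0.04, 2.7], [-1, 4.14], [0.28, 2.66], [-3.11, 3.11]. Speed limits (rad/s): [2.57, 2.57, 3.14, 3.14, 3.14, 3.14].

INTERFACE

Orientations are given as [roll, pitch, yaw] about the fixed x, y, z axes, in that order (R = Rz(yaw) Ry(pitch) Rx(roll)).
In Python, from cell import status, eyes, job gives the robot as it stands.
- The arm moves only by the tool jog_arm, never from a script. Its argument "series" is a list of rows, each a list of 3 entries, a list of its own where there are three numbers: the gripper command: -1 is shut, 1 is fully open, values between are in proportion, then the shift along the tool's x, y, z in m, then the turn, a rotation vector about the tool's x, y, z in rad. In form: [[grip, [x, y, z], [ax, ay, az]], ...]. A call has 1 to 12 rows; each row is the pose to reach, as a shift and turn from the pose commanded when the call began, along the tool's axes at that moment; what a row does not reach only later rows make up. A row lasts 1/12 s, in which the tool goes at most 41.7 mm and 7.16 degrees, less where a joint would pass 70% of its speed; a pose out of reach is approached as far as the arm can. A call with a gripper value outside its range is refused whole. The fingers move at their own pace and stop on an object; "squeeze" is the grip in N (left out, the last holds). Time passes only in rows, so rows that repeat a pose let the fingers close. It gives the time, the measured TCP pose, the force and the opening at its end, in the units of the state.
- status.observe(): the state, without advancing time (a new reading comes with each control period).
- eyes.read_camera(name): name is "scene" or "side" or "wrist"; returns a dict with "img" (400x640x3 uint8, red, green, blue), "range_z" (400x640 float32, m along the optical axis (not along the pixel's ray), 0 where there is no reading), "camera_matrix" (3x3 intrinsics, pixels), "T" (4x4, takes a point from camera to world coordinates); the wrist camera has in their place "tool_from_camera" (4x4, takes a point from camera to tool coordinates, whose origin is the TCP and whose axes are the flange's). Camera axes: x right, y down, z forward; pixel columns grow to the right and rows downward; lengths in m; the calibration is good to about 2 mm. A picture is of the moment at which its call begins: read the wrist's pose just before it.
- job.hand_in(): hands the job in, once; it reports no verdict.
The state is a dict: "time": time; "qpos": joint angles; "qvel": joint speeds; "joint_efforts": joint torques, N m; "tool_pos": TCP position; "tool_rot": TCP orientation; "contact_force": force on the tool from outside, world axes, zero at the start; "torque": the same for the moment, N m; "opening": finger opening in m.
Only numpy, scipy, OpenCV 4.12 (cv2) and the standard library are available. Lean on these libraries where they do the work, as an engineer would, in place of code of your own. Each camera call takes 0.05 s, during which the arm holds its last target.

TASK

Get the cast ready for checking on the small jig: slide the jaw with the blue post shut until it nips the dental cast firmly against the fixed jaw, then take the red knob of the sprung template arm and swing the arm over the cast, against its spring, right up to its stop. Finish while still holding the arm at the stop, with the cast still nipped; the arm springs back if let go. Leave the other things on the table where they are.

Things in the scene. Friction and masses are not known exactly. Their poses are not given: they have to be found in the camera images.
- jig: Grey checking jig screwed to the table (does not move), base plate 150 x 180 x 10 mm; origin at the centre of its underside, on the table. Its x points away from the robot at yaw 0, y to the left, z up. A white bed (top 12 mm over the table) carries the cast. Fixed steel jaw at jig y = +41 mm (its face looks to -y), centred on jig x = -25 mm, top 28 mm over the table. Pivot post of the arm at jig x = +50, y = +12 mm, with a brass stop pin.
- cast: Light-blue plaster dental cast, 53 x 58 x 26 mm, about 0.1 kg, lying loose on the jig's bed between the jaws; origin at the centre of its underside; its 58 mm width runs between the jaws.
- jaw_face (a point): Middle of the clamping face of the sliding steel jaw (50 mm wide along jig x, 10 mm thick, 16 mm tall, its top 29 mm over the table), 21 mm over the table. The jaw slides along jig +y towards the fixed jaw.
- jaw (a joint): Travel of the sliding jaw in m: 0 wide open, growing along jig +y as it shuts, at most 0.040 (empty). On the cast it stops at about 0.030. It slides with about 4 N of friction and stays where it is left.
- jaw_grip (a point): Where to take the sliding jaw: on the axis of its upright blue post, 14 x 14 mm square (sides along the jig's axes), 52 mm over the table; the post reaches from 20 to 62 mm over the table; the post's axis lies 38 mm behind the clamping face. The jaw plate beside it is only 29 mm high over the table.
- template_arm (a joint): The sprung template arm, an aluminium bar with a clear round template (54 mm across) and a red knob at its end, underside 49 mm over the table. Value in rad: 0 at rest, swung out to the left, grows anticlockwise seen from above as the arm swings over the cast, 1.2 at its stop, where it points along jig -x. The spring pushes it back with about 2.2 N at the knob at rest and 5.5 N at the stop.
- knob_grip (a point): Where to take the arm: on the axis of its upright round red knob, 14 mm across, 80 mm over the table; the knob stands from 58 to 92 mm over the table, with the bar (8 mm wide, top 56 mm) and a 22 mm collar (top 58 mm) under it. It is 110 mm from the pivot axis.
- pivot (a point): A point on the upright pivot axis of the arm, 80 mm over the table (same height as knob_grip).
- bur_stand: Blue round bur stand, 61 mm across, 32 mm high: bystander, leave alone; origin under its centre.
- dappen_dish: Small white glass dish, 31 mm: bystander, leave alone; origin under its centre.
- felt_wheel: Felt wheel, 25 mm across, 9 mm high: bystander, leave alone; origin under its centre.
- mixing_bowl: Green mixing bowl, 87 mm across, 43 mm high: bystander, leave alone; origin under its centre.
- white_bottle: White bottle, 41 mm across, 121 mm high: bystander, leave alone; origin under its centre.
- cream_pot: Low cream pot, 39 mm across, 18 mm high: bystander, leave alone; origin under its centre.
There are look-alikes about, which are no part of the job. Leave any brown or yellow look-alike of the cast alone.

How it is judged:
By the outcome, as a careful person would: the job done as asked, in the order asked, and still so for the second after the job is handed in, while the arm keeps its last pose, push and grip.
It also fails if it takes over 43 s, if anything falls off the work surface, if the arm or the gripper's body presses on something with over 40 N, if the wrist force passes 120 N, or if a joint passes its speed limit or range.

## Working session

There is one attempt and no reset: what is moved stays moved. The work goes in short steps, Python scripts to look and compute and a tool call to move; the robot and the scene stay as the last step left them, time stands still between calls to the robot, and variables do not carry over. Pictures are saved under pics/ and viewed, and the job is handed in when it is done.

Besides the shell and the picture viewer there is one more tool, called after "Call:" in YAML: its name, and indented under it one key for each argument. jog_arm: Moves the arm, as the interface text tells. Its arguments: {"type":"object","properties":{"series":{"type":"array","items":{"type":"array"}},"squeeze":{"type":"number"}},"required":["series"]}

```bash
mkdir -p pics; ls
python3 - <<'E'
from cell import status, eyes
import cv2,numpy as np,pickle
s=status.observe(); print(s)
for n in ["scene","side"]:
    d=eyes.read_camera(n); pickle.dump(d,open(f"pics/{n}0.pkl","wb"))
    cv2.imwrite(f"pics/{n}0.png",d["img"][:,:,::-1]); print(n,d["camera_matrix"],d["T"].round(3))
E
```

```text
pics
{'time': 0.0, 'qpos': array([-1.29100957e+00,  3.42720027e-01,  1.52502097e+00, -1.32257355e-05,
        1.27537167e+00, -1.45995697e-01]), 'qvel': array([-1.28553347e-03, -9.37762030e-04,  5.63666025e-04,  1.15557114e-04,
       -1.23813089e-03, -6.82170921e-05]), 'joint_efforts': array([ 1.03308135e-03, -4.31243491e+01, -2.44219673e+01,  7.16590066e-02,
        5.57850022e-02, -1.21453668e-04]), 'tool_pos': array([ 0.21674914, -0.47772731,  0.22604497]), 'tool_rot': array([-3.14008697e+00, -2.08615668e-04,  4.25786155e-01]), 'contact_force': array([ 0.4069689 , -0.04800212, -0.22189342]), 'torque': array([ 0.02359479,  0.02525617, -0.0622262 ]), 'opening': 0.09213225843014758}
scene [[460.67311414   0.         321.95147497]
 [  0.         460.67311414 205.09963844]
 [  0.           0.           1.        ]] [[ 0.91  -0.266  0.319  0.116]
 [-0.415 -0.587  0.695 -0.851]
 [ 0.002 -0.765 -0.644  0.924]
 [ 0.     0.     0.     1.   ]]
side [[477.11547755   0.         323.00314114]
 [  0.         477.11547755 201.01457097]
 [  0.           0.           1.        ]] [[-0.933 -0.155  0.324  0.115]
 [-0.359  0.382 -0.852  1.112]
 [ 0.008 -0.911 -0.412  0.582]
 [ 0.     0.     0.     1.   ]]
```

View pics/scene0.png

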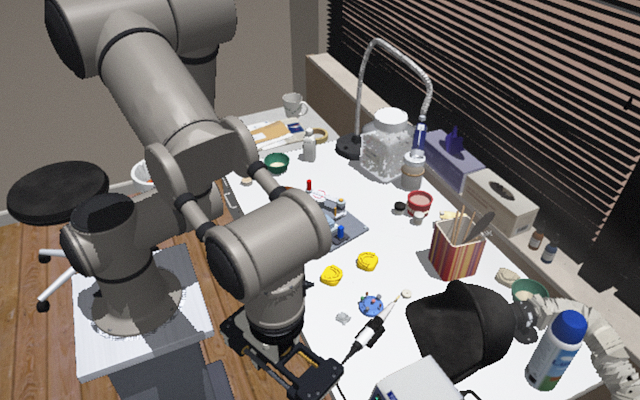

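View pics/side0.png

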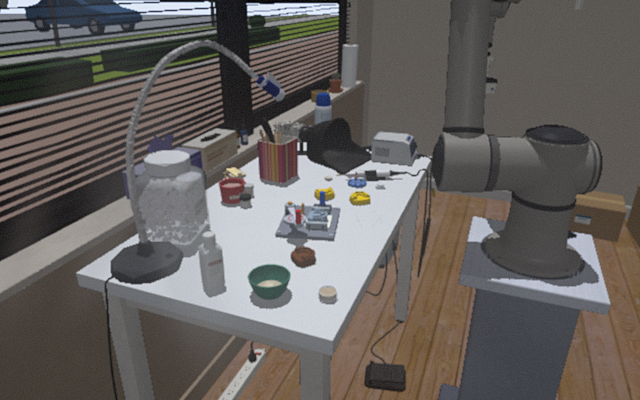

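Scene view: the jig is at about (340,220), partly hidden by the arm. In the side view it is at about (309,221). The yellow casts (scene (331,274) and (367,261)) and the brown one (side (303,256)) are look-alikes. Next I'll enlarge the jig.

Run:
```python
import cv2
a=cv2.imread("pics/scene0.png")[165:265,270:390]; b=cv2.imread("pics/side0.png")[175:265,260:360]
cv2.imwrite("pics/crop_s.png",cv2.resize(a,None,fx=6,fy=6,interpolation=cv2.INTER_CUBIC))
cv2.imwrite("pics/crop_d.png",cv2.resize(b,None,fx=6,fy=6,interpolation=cv2.INTER_CUBIC))
```

```text
(no output)
```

View pics/crop_s.png

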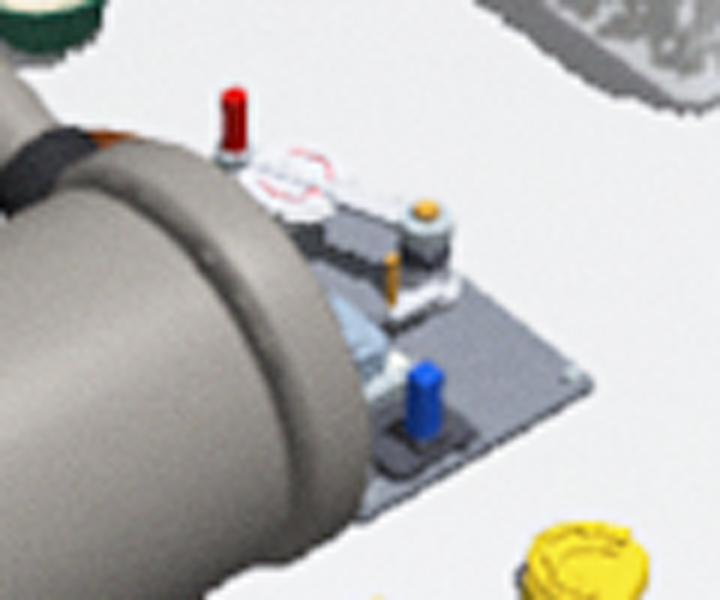

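View pics/crop_d.png

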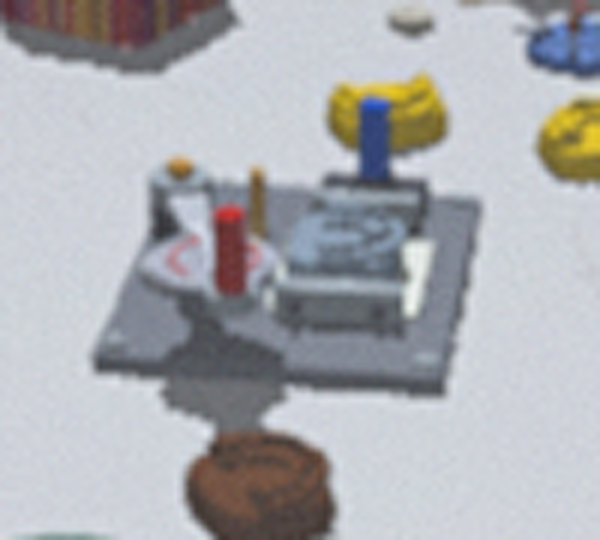

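```bash
cat > h.py <<'E'
import cv2,numpy as np,pickle
def load(n): return pickle.load(open(f"pics/{n}.pkl","rb"))
def ray(d,u,v,T=None):
    T=d["T"] if T is None else T
    K=d["camera_matrix"]; r=np.array([(u-K[0,2])/K[0,0],(v-K[1,2])/K[1,1],1.])
    return T[:3,3],T[:3,:3]@r
def onplane(d,u,v,z,T=None):
    o,r=ray(d,u,v,T); return o+r*(z-o[2])/r[2]
def proj(d,p,T=None):
    T=d["T"] if T is None else T
    q=T[:3,:3].T@(np.asarray(p)-T[:3,3]); q=d["camera_matrix"]@q; return q[:2]/q[2]
def cloud(d,m,T=None):
    T=d["T"] if T is None else T
    v,u=np.nonzero(m&(d["range_z"]>0)); z=d["range_z"][v,u]; K=d["camera_matrix"]
    P=np.stack([(u-K[0,2])/K[0,0]*z,(v-K[1,2])/K[1,1]*z,z],1); return P@T[:3,:3].T+T[:3,3]
def mask(d,name,box=None):
    h=cv2.cvtColor(d["img"],cv2.COLOR_RGB2HSV); H,S,V=[h[...,i].astype(int) for i in range(3)]
    if name=="red": m=((H<8)|(H>172))&(S>180)&(V>70)
    if name=="blue": m=(H>105)&(H<125)&(S>150)&(V>50)
    if name=="brass": m=(H>12)&(H<25)&(S>120)&(V>90)
    if box:
        b=np.zeros_like(m); b[box[1]:box[3],box[0]:box[2]]=1; m&=b
    return m
def comps(m,minA=4):
    n,l,st,c=cv2.connectedComponentsWithStats(m.astype(np.uint8)); 
    return [(st[i].tolist(),c[i].round(1).tolist()) for i in range(1,n) if st[i][4]>=minA]
E
python3 - <<'E'
from h import *
B={"scene0":(300,165,390,265),"side0":(260,175,360,265)}
R={}
for n in B:
    d=load(n)
    for c in ["red","blue","brass"]:
        m=mask(d,c,B[n]); cs=comps(m); print(n,c,cs)
        P=cloud(d,m)
        print("  cloud med",np.median(P,0).round(4),P[:,2].min().round(4),P[:,2].max().round(4))
        for st,cc in cs: R.setdefault((c,n),[]).append(cc)
A,D=load("scene0"),load("side0")
for c in ["red","blue","brass"]:
    for a in R[(c,"scene0")]:
        for b in R[(c,"side0")]:
            o1,r1=ray(A,*a);o2,r2=ray(D,*b)
            t=np.linalg.solve(np.array([r1[:2],-r2[:2]]).T,o2[:2]-o1[:2])
            print(c,a,b,(o1+t[0]*r1).round(4),(o2+t[1]*r2).round(4))
E
```

```text
scene0 red [([307, 180, 4, 10, 31], [308.8, 184.5])]
  cloud med [0.537  0.1621 0.0837] 0.0631 0.0954
scene0 blue [([337, 225, 7, 13, 64], [340.2, 231.4])]
  cloud med [ 0.5477 -0.0296  0.0464] 0.0078 0.0645
scene0 brass [([339, 199, 4, 2, 8], [340.5, 199.5]), ([334, 208, 3, 8, 15], [334.7, 210.9]), ([357, 259, 3, 6, 8], [357.6, 261.9])]
  cloud med [0.5723 0.0546 0.0415] 0.0035 0.0668
side0 red []
  cloud med [0.5383 0.1684 0.0906] 0.0905 0.0907
side0 blue [([321, 192, 3, 2, 6], [322.0, 192.5])]
  cloud med [ 0.548  -0.0197  0.0585] 0.0525 0.0616
side0 brass [([315, 191, 4, 8, 12], [316.2, 194.6]), ([325, 192, 9, 7, 35], [329.1, 195.2]), ([350, 192, 10, 13, 47], [354.8, 199.1]), ([289, 202, 2, 2, 4], [289.5, 202.5])]
  cloud med [ 0.5538 -0.1101  0.013 ] -0.001 0.0653Traceback (most recent call last):
  File "<stdin>", line 14, in <module>
KeyError: ('red', 'side0')
```

Run:
```python
from h import *
A,D=load("scene0"),load("side0")
for n,u,v in [("near-left",275.9,233.9),("near-right",334,237),("far-right",340.2,208.3)]:
    print(n,onplane(D,u,v,.01).round(4))
print("scene corner",onplane(A,368.3,228.5,.01).round(4))
for n,a,b in [("red",(308.8,184.5),(298.5,215)),("blue",(340.2,231.4),(322.5,197)),("pivot",(341,199.7),(290,202.8)),("pin",(335.2,210),(302.9,207.5))]:
    o1,r1=ray(A,*a);o2,r2=ray(D,*b)
    t=np.linalg.solve(np.array([r1[:2],-r2[:2]]).T,o2[:2]-o1[:2])
    print(n,(o1+t[0]*r1).round(4),(o2+t[1]*r2).round(4))
```

```text
near-left [0.6016 0.1623 0.01  ]
near-right [0.4602 0.1231 0.01  ]
far-right [ 0.5009 -0.0415  0.01  ]
scene corner [ 0.6469 -0.0159  0.01  ]
red [0.5376 0.1645 0.0794] [0.5376 0.1645 0.0756]
blue [ 0.5491 -0.0273  0.0464] [ 0.5491 -0.0273  0.0426]
pivot [0.6016 0.0749 0.0657] [0.6016 0.0749 0.0591]
pin [0.5734 0.0549 0.0515] [0.5734 0.0549 0.0417]
```

Run:
```python
from h import *
from cell import status,eyes
for n in ["scene0","side0"]:
    d=load(n);P=cloud(d,np.ones((400,640),bool))
    P=P[(P[:,2]>.1)&(P[:,2]<.6)&(P[:,0]>.15)&(P[:,0]<1.0)&(abs(P[:,1])<.7)]
    H,_,_=np.histogram2d(P[:,0],P[:,1],bins=[np.arange(.1,1.01,.1),np.arange(-.7,.71,.1)])
    M=np.zeros(H.shape)
    for p in P:
        i,j=int((p[0]-.1)/.1),int((p[1]+.7)/.1); M[i,j]=max(M[i,j],p[2])
    print(n,"rows x .1.., cols y -.7..");print((M*100).round(0).astype(int))
p0=status.observe();w=eyes.read_camera("wrist");print(w["tool_from_camera"].round(4),w["camera_matrix"])
cv2.imwrite("pics/wrist0.png",w["img"][:,:,::-1])
# shift in tool axes to target
from scipy.spatial.transform import Rotation as R
Rt=R.from_euler("xyz",p0["tool_rot"])
print(Rt.inv().apply(np.array([.50,-.0,.34])-p0["tool_pos"]), p0["tool_rot"])
```

```text
scene0 rows x .1.., cols y -.7..
[[ 0 59 59 60  0  0 30 17  0  0  0  0  0  0]
 [ 0 58 59 60  0 60 60 29  0  0  0  0  0  0]
 [ 0  0  0  0  0  0  0  0  0  0  0  0  0  0]
 [ 0  0  0  0  0  0  0  0  0  0  0  0  0  0]
 [ 0  0  0  0  0  0  0  0  0  0  0  0  0  0]
 [ 0 13 17 16  0 32 31  0  0  0 12 12  0  0]
 [19 22 15 14 14 33 43 46 47 47 41  0  0  0]
 [ 0 11 11  0 19 17  0 43 21 42 40 15  0  0]
 [ 0 10  0 15 15 14 14 21 20 17  0  0  0  0]]
side0 rows x .1.., cols y -.7..
[[ 0  0 54 55 55  0 56 51 28  0  0  0  0  0]
 [ 0  0  0  0  0  0 56 52 28  0  0  0  0  0]
 [ 0  0  0  0  0  0  0  0  0  0  0  0  0  0]
 [ 0  0  0  0  0  0  0  0  0  0  0  0  0  0]
 [ 0  0  0  0  0  0  0  0  0  0  0  0  0  0]
 [ 0 12 16 15  0 31 32  0  0  0 12 12  0  0]
 [ 0 21 14 14 14 33 42 45 47 47 42  0  0  0]
 [ 0 11 11  0 19 16  0  0 21 21 41 18  0  0]
 [ 0  0  0 14 14 14 13 20 20 17  0  0  0  0]]
[[ 7.000e-04 -9.595e-01 -2.818e-01  7.660e-02]
 [ 1.000e+00  9.000e-04 -4.000e-04  0.000e+00]
 [ 6.000e-04 -2.818e-01  9.595e-01 -1.572e-01]
 [ 0.000e+00  0.000e+00  0.000e+00  1.000e+00]] [[315.50391871   0.         316.56931247]
 [  0.         315.50391871 193.82284473]
 [  0.           0.           1.        ]]
[ 0.45530761 -0.3183081  -0.11337963] [-3.14032746e+00 -1.68863937e-04  4.25741597e-01]
```

View pics/wrist0.png

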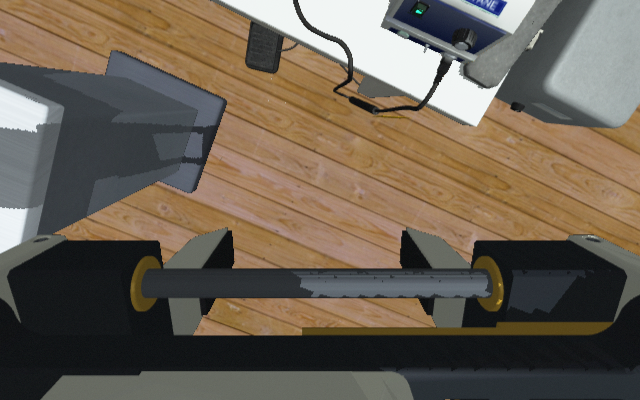

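Run:
```python
from h import *
for n in ["scene0","side0"]:
    d=load(n);P=cloud(d,np.ones((400,640),bool))
    for lo,hi in [(.1,.15),(.15,.2),(.2,.25),(.25,.4)]:
      Q=P[(P[:,2]>lo)&(P[:,2]<hi)&(P[:,0]>.45)&(P[:,0]<.75)&(abs(P[:,1]+.05)<.25)]
      if len(Q): print(n,lo,len(Q),Q.min(0).round(3),Q.max(0).round(3), Q[Q[:,0].argmin()].round(3))
```

```text
scene0 0.1 327 [ 0.727 -0.274  0.1  ] [ 0.75  -0.174  0.134] [ 0.727 -0.26   0.112]
scene0 0.25 452 [ 0.691 -0.116  0.287] [ 0.75  -0.037  0.368] [ 0.691 -0.101  0.308]
side0 0.1 178 [ 0.727 -0.271  0.1  ] [ 0.75  -0.167  0.129] [ 0.727 -0.239  0.1  ]
side0 0.25 445 [ 0.69  -0.106  0.285] [ 0.75  -0.034  0.365] [ 0.69  -0.097  0.305]
```

Call:
jog_arm:
  series:
    - [1,[0.032,-0.025,0],[0,0,0.02]]
    - [1,[0.064,-0.05,0],[0,0,0.04]]
    - [1,[0.096,-0.076,0],[0,0,0.06]]
    - [1,[0.128,-0.101,0],[0,0,0.08]]
    - [1,[0.16,-0.126,0],[0,0,0.1]]
    - [1,[0.192,-0.152,0],[0,0,0.12]]
    - [1,[0.224,-0.177,0],[0,0,0.14]]
    - [1,[0.256,-0.202,0],[0,0,0.15]]
    - [1,[0.288,-0.227,0],[0,0,0.16]]
    - [1,[0.32,-0.252,0],[0,0,0.17]]
    - [1,[0.352,-0.278,0],[0,0,0.17]]
    - [1,[0.384,-0.303,0],[0,0,0.17]]

```text
time: 1.15
tool_pos: [0.4418, -0.0415, 0.2267]
tool_rot: [3.141, 0.0, 0.256]
contact_force: [0.8, -1.0, -0.7]
opening: 0.0919
```

Call:
jog_arm:
  series:
    - [1,[0.03,-0.03,0.003],[0,0,0]]
    - [1,[0.054,-0.058,0.006],[0,0,0]]
    - [1,[0.054,-0.058,0.006],[0,0,0]]
    - [1,[0.054,-0.058,0.006],[0,0,0]]

```text
time: 1.48
tool_pos: [0.479, 0.028, 0.22]
tool_rot: [-3.141, 0.001, 0.26]
contact_force: [-0.9, -0.1, 0.4]
opening: 0.0913
```

```bash
cat >> h.py <<'E'
def snapwrist(tag):
    from cell import status,eyes
    from scipy.spatial.transform import Rotation as R
    s=status.observe(); w=eyes.read_camera("wrist")
    T=np.eye(4);T[:3,:3]=R.from_euler("xyz",s["tool_rot"]).as_matrix();T[:3,3]=s["tool_pos"]
    w["T"]=T@w["tool_from_camera"]; pickle.dump(w,open(f"pics/{tag}.pkl","wb"))
    cv2.imwrite(f"pics/{tag}.png",w["img"][:,:,::-1]); print(s["time"],s["tool_pos"].round(4),s["tool_rot"].round(4),s["contact_force"].round(1)); return w,s
def snap(n,tag):
    from cell import eyes
    d=eyes.read_camera(n); pickle.dump(d,open(f"pics/{tag}.pkl","wb")); cv2.imwrite(f"pics/{tag}.png",d["img"][:,:,::-1]); return d
E
python3 -c "
from h import *
snapwrist('wrist1')
d=snap('scene','scene1'); cv2.imwrite('pics/scene1c.png',cv2.resize(d['img'][150:270,270:430,::-1],None,fx=5,fy=5,interpolation=cv2.INTER_CUBIC))"
```

```text
1.4833 [0.479 0.028 0.22 ] [-3.1413e+00  1.3000e-03  2.5990e-01] [-0.9 -0.1  0.4]
```

View pics/wrist1.png

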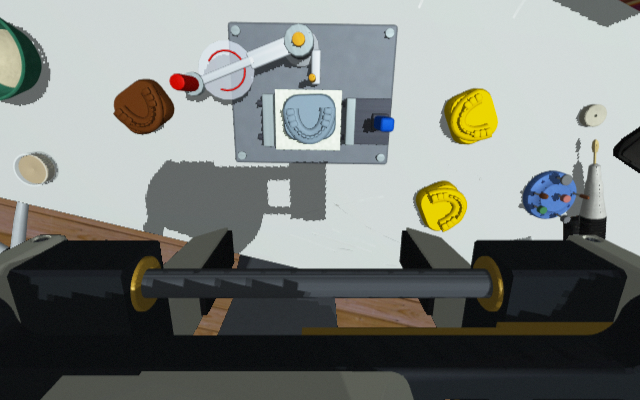

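View pics/scene1c.png

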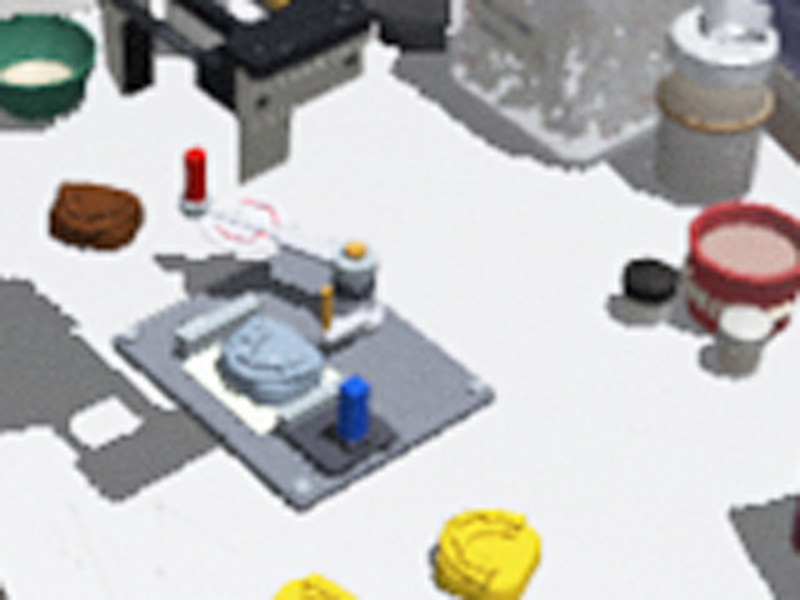

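Wrist view: the jig is clear. The light-blue cast at (308,118) lies between the jaws and is the one meant. The brown cast (143,105) and the yellow ones (472,115) and (442,206) are off the jig, so they're look-alikes. There is one blue post, at (384,123), and one red knob, at (183,82), with the pivot at (298,39). The scene crop confirms all of this.

Run:
```python
from h import *
W,A=load("wrist1"),load("scene1")
w=W["img"]; cv2.imwrite("pics/w1c.png",cv2.resize(w[10:180,160:420,::-1],None,fx=3,fy=3,interpolation=cv2.INTER_CUBIC))
bw=(160,10,410,170); bs=(300,165,390,265)
for c in ["red","blue","brass"]:
    for n,d,b in [("w",W,bw),("s",A,bs)]:
        m=mask(d,c,b); print(n,c,comps(m)); P=cloud(d,m)
        if len(P):
            top=P[P[:,2]>P[:,2].max()-.004]; print("   top",top.mean(0).round(4),len(top),"all",P.mean(0).round(4))
# plate corners via mask of grey
g=cv2.cvtColor(w,cv2.COLOR_RGB2HSV); P=cloud(W,np.ones((400,640),bool)).reshape(-1,3)
z=np.zeros((400,640)); v,u=np.nonzero(W["range_z"]>0); z[v,u]=P[:,2]
m=((z>.006)&(z<.12)).astype(np.uint8); m[180:]=0; m[:,:225]=0; m[:,400:]=0
m=cv2.morphologyEx(m,cv2.MORPH_OPEN,np.ones((5,5)))
cs,_=cv2.findContours(m,0,1); c=max(cs,key=cv2.contourArea); r=cv2.boxPoints(cv2.minAreaRect(c)); print(r)
q=np.array([onplane(W,*x,.01) for x in r]); print(q.round(4),q.mean(0).round(4))
for i in range(4):
    e=q[(i+1)%4]-q[i]; print(np.linalg.norm(e).round(4),(np.arctan2(e[1],e[0])%(np.pi/2)).round(4))
```

```text
w red [([222, 50, 6, 1, 6], [224.5, 50.0]), ([209, 52, 8, 9, 12], [212.0, 55.7]), ([232, 52, 9, 7, 11], [235.9, 54.5]), ([232, 68, 13, 22, 28], [240.8, 79.9]), ([170, 74, 29, 17, 374], [183.5, 82.3]), ([225, 90, 5, 1, 5], [227.0, 90.0])]
   top [0.5378 0.1673 0.091 ] 189 all [0.5415 0.1603 0.0784]
s red [([307, 180, 4, 10, 31], [308.8, 184.5])]
   top [0.5372 0.1645 0.0916] 10 all [0.537  0.1627 0.081 ]
w blue [([374, 116, 20, 16, 277], [383.6, 123.4])]
   top [ 0.5498 -0.0237  0.0607] 172 all [ 0.5493 -0.0224  0.0537]
s blue [([337, 225, 7, 13, 65], [340.1, 231.5])]
   top [ 0.5476 -0.0276  0.0617] 9 all [ 0.5497 -0.0258  0.0447]
w brass [([292, 32, 13, 14, 143], [298.0, 38.7]), ([309, 74, 6, 8, 42], [311.6, 77.4]), ([161, 97, 5, 19, 33], [163.7, 106.0]), ([160, 108, 2, 5, 6], [160.2, 110.3]), ([160, 115, 1, 4, 4], [160.0, 116.5])]
   top [0.6008 0.0782 0.0642] 139 all [0.576  0.1008 0.0527]
s brass [([339, 199, 4, 2, 8], [340.5, 199.5]), ([334, 208, 3, 8, 15], [334.7, 210.9])]
   top [0.6008 0.0766 0.0654] 8 all [ 0.5792 -0.0072  0.04  ]
[[223.26852  161.20384 ]
 [225.26993   21.103859]
 [396.1779    23.545395]
 [394.17648  163.64539 ]]
[[ 0.4588  0.1366  0.01  ]
 [ 0.6056  0.1608  0.01  ]
 [ 0.6494 -0.0125  0.01  ]
 [ 0.5079 -0.0587  0.01  ]] [0.5554 0.0566 0.01  ]
0.1488 0.1631
0.1787 0.2476
0.1489 0.3162
0.2015 0.2464
```

View pics/w1c.png

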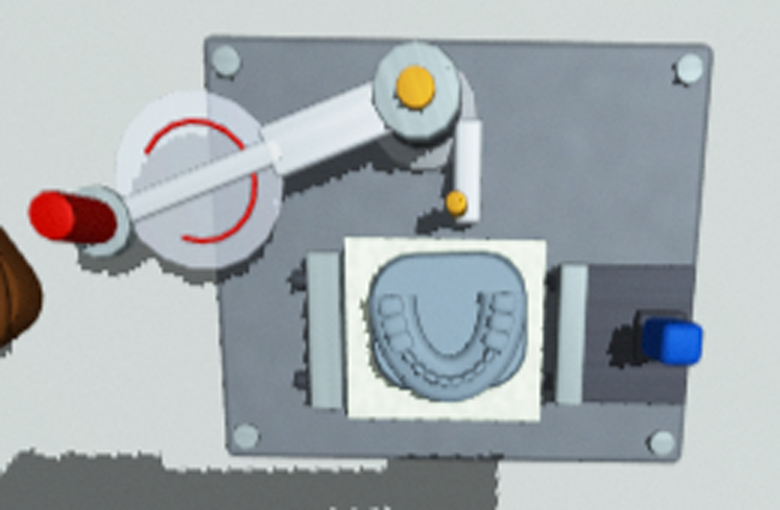

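Run:
```python
from h import *
W=load("wrist1")
c=[(228.7,22.7),(397.3,25.3),(386,162.6),(236.3,160.2)]
q=np.array([onplane(W,*x,.01) for x in c]); print(q.round(4),q.mean(0).round(4))
for i in range(4):
    e=q[(i+1)%4]-q[i]; print(np.linalg.norm(e).round(4),(np.arctan2(e[1],e[0])%(np.pi/2)).round(4))
b=onplane(W,385.3,124.2,.062);r=onplane(W,177.3,82,.092);p=onplane(W,298.2,38.9,.065)
print("blue",b,"red",r,"pivot",p,"arm len",np.hypot(*(r-p)[:2]),"ang",np.arctan2(*(r-p)[1::-1])-np.pi+1.2)
```

```text
[[ 0.6051  0.1571  0.01  ]
 [ 0.6481 -0.0141  0.01  ]
 [ 0.5066 -0.049   0.01  ]
 [ 0.4639  0.122   0.01  ]] [0.5559 0.054  0.01  ]
0.1765 0.2466
0.1458 0.2417
0.1763 0.2446
0.1454 0.2433
blue [ 0.54917611 -0.02257079  0.062     ] red [0.53731587 0.16677881 0.092     ] pivot [0.60048273 0.07777641 0.065     ] arm len 0.10913971698115758 ang 0.2464239306782996
```

Call:
jog_arm:
  series:
    - [-0.2,[0.02,0.026,0.02],[0,0,0.015]]
    - [-0.2,[0.04,0.05,0.04],[0,0,0.015]]
    - [-0.2,[0.054,0.069,0.06],[0,0,0.015]]
    - [-0.2,[0.054,0.069,0.09],[0,0,0.015]]
    - [-0.2,[0.054,0.069,0.11],[0,0,0.015]]
    - [-0.2,[0.054,0.069,0.11],[0,0,0.015]]
    - [-0.2,[0.054,0.069,0.11],[0,0,0.015]]

```text
time: 2.17
tool_pos: [0.5478, -0.0282, 0.1105]
tool_rot: [-3.141, 0.002, 0.239]
contact_force: [0.6, 0.6, 0.8]
opening: 0.0497
```

```bash
python3 -c "
from h import *
w,s=snapwrist('wrist2'); print(s['opening'])
d=snap('scene','scene2'); e=snap('side','side2')
f=lambda i:cv2.resize(i[...,::-1],(400,400),interpolation=cv2.INTER_CUBIC)
cv2.imwrite('pics/v2.png',np.hstack([f(d['img'][165:265,290:390]),f(e['img'][150:250,270:370])]))"
```

```text
2.1667 [ 0.5478 -0.0282  0.1105] [-3.1409e+00  2.0000e-03  2.3850e-01] [0.6 0.6 0.8]
0.04970024857352203
```

View pics/wrist2.png

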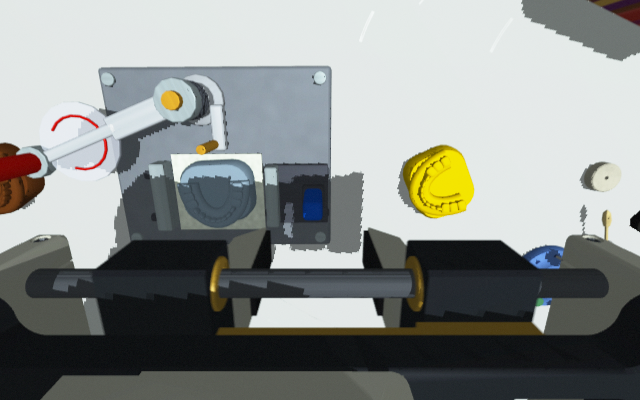

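View pics/v2.png

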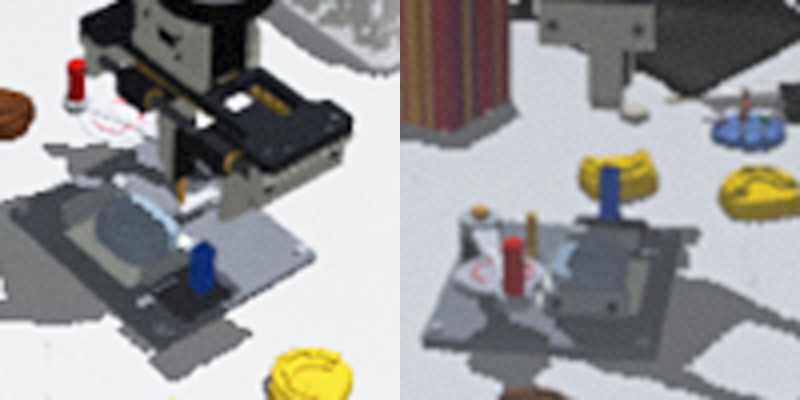

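Run:
```python
from h import *
W=load("wrist2")
m=mask(W,"blue",(280,150,350,240)); h=cv2.cvtColor(W["img"],cv2.COLOR_RGB2HSV)
print(comps(m)); P=cloud(W,m); print(P.min(0).round(4),P.max(0).round(4),P.mean(0).round(4))
t=P[P[:,2]>.058];print(len(t),t.mean(0).round(4),t.min(0).round(4),t.max(0).round(4))
cv2.imwrite("pics/w2c.png",cv2.resize(W["img"][140:250,250:370,::-1],None,fx=5,fy=5,interpolation=cv2.INTER_CUBIC))
```

```text
[([302, 188, 21, 33, 611], [312.4, 204.4])]
[ 0.5264 -0.0364  0.0165] [ 0.5578 -0.0166  0.0626] [ 0.5523 -0.0239  0.0519]
348 [ 0.5507 -0.0243  0.0606] [ 0.5431 -0.0318  0.058 ] [ 0.5573 -0.0169  0.0626]
```

View pics/w2c.png

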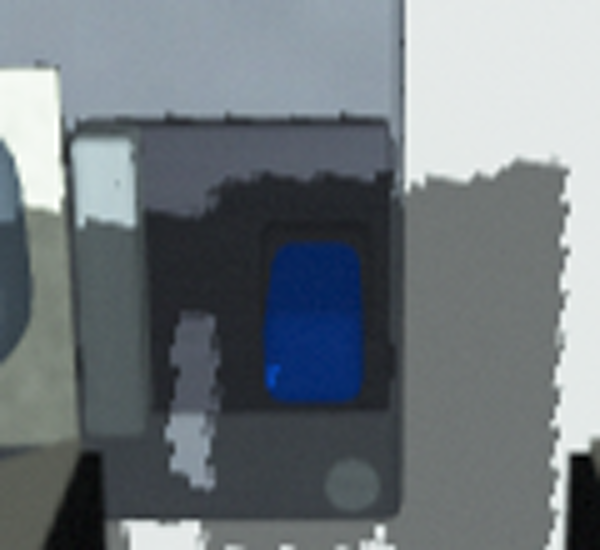

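Call:
jog_arm:
  series:
    - [-0.2,[0.003,-0.002,0.01],[0,0,0]]
    - [-0.2,[0.003,-0.002,0.02],[0,0,0]]
    - [-0.2,[0.003,-0.002,0.035],[0,0,0]]
    - [-0.2,[0.003,-0.002,0.05],[0,0,0]]
    - [-0.2,[0.003,-0.002,0.063],[0,0,0]]
    - [-0.2,[0.003,-0.002,0.075],[0,0,0]]
    - [-0.2,[0.003,-0.002,0.075],[0,0,0]]
    - [-0.2,[0.003,-0.002,0.075],[0,0,0]]

```text
time: 2.98
tool_pos: [0.5507, -0.0239, 0.035]
tool_rot: [-3.141, 0.001, 0.241]
contact_force: [0.1, -0.1, 0.1]
opening: 0.0367
```

```bash
python3 -c "
from h import *
w,s=snapwrist('wrist3'); print(s['opening'])
d=snap('scene','scene3'); e=snap('side','side3')
f=lambda i:cv2.resize(i[...,::-1],(400,400),interpolation=cv2.INTER_CUBIC)
cv2.imwrite('pics/v3.png',np.hstack([f(d['img'][165:265,290:390]),f(e['img'][150:250,270:370])]))"
```

```text
2.9833 [ 0.5507 -0.0239  0.035 ] [-3.141e+00  1.500e-03  2.412e-01] [ 0.1 -0.1  0.1]
0.03671157925279772
```

View pics/v3.png

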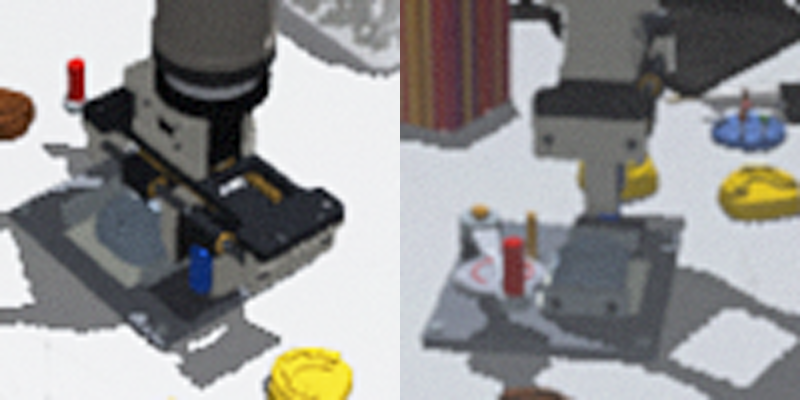

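View pics/wrist3.png

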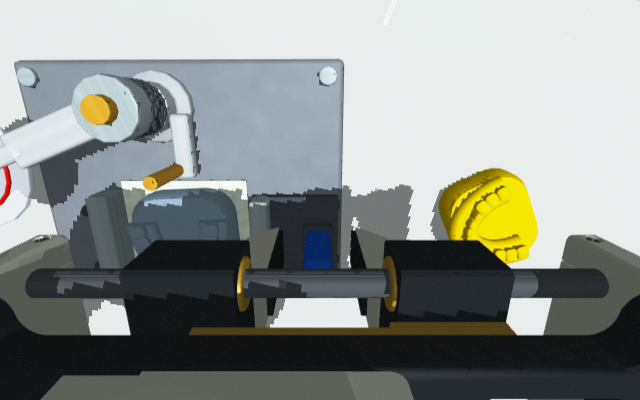

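Call:
jog_arm:
  series:
    - [-0.2,[-0.001,0,0],[0,0,0]]
    - [-1,[-0.001,0,0],[0,0,0]]
    - [-1,[-0.001,0,0],[0,0,0]]
    - [-1,[-0.001,0,0],[0,0,0]]
    - [-1,[-0.001,0,0],[0,0,0]]
    - [-1,[-0.001,0,0],[0,0,0]]
    - [-1,[-0.001,0,0],[0,0,0]]
  squeeze: 20

```text
time: 3.72
tool_pos: [0.5502, -0.0245, 0.0359]
tool_rot: [3.141, -0.0, 0.241]
contact_force: [0.4, 0.1, 1.0]
opening: 0.0139
```

Call:
jog_arm:
  series:
    - [-1,[0,-0.003,0],[0,0,0]]
    - [-1,[0,-0.006,0],[0,0,0]]
    - [-1,[0,-0.009,0],[0,0,0]]
    - [-1,[0,-0.012,0],[0,0,0]]
    - [-1,[0,-0.015,0],[0,0,0]]
    - [-1,[0,-0.015,0],[0,0,0]]

```text
time: 4.22
tool_pos: [0.5465, -0.0094, 0.0358]
tool_rot: [3.142, -0.0, 0.241]
contact_force: [-0.3, -1.6, 2.8]
opening: 0.0141
```

Call:
jog_arm:
  series:
    - [-1,[0,-0.002,0],[0,0,0]]
    - [-1,[0,-0.004,0],[0,0,0]]
    - [-1,[0,-0.006,0],[0,0,0]]
    - [-1,[0,-0.008,0],[0,0,0]]
    - [-1,[0,-0.008,0],[0,0,0]]

```text
time: 4.63
tool_pos: [0.5451, -0.0034, 0.0359]
tool_rot: [3.139, -0.0, 0.242]
contact_force: [-0.3, -10.0, 2.8]
opening: 0.014
```

Call:
jog_arm:
  series:
    - [-1,[0,-0.001,0],[0,0,0]]
    - [-1,[0,-0.002,0],[0,0,0]]
    - [-1,[0,-0.003,0],[0,0,0]]
    - [-1,[0,-0.003,0],[0,0,0]]

```text
time: 4.97
tool_pos: [0.545, -0.0031, 0.036]
tool_rot: [3.136, -0.001, 0.242]
contact_force: [0.4, -22.2, 0.2]
opening: 0.014
```

```bash
python3 -c "
from h import *
w,s=snapwrist('wrist4'); print(s['opening'])
d=snap('scene','scene4'); e=snap('side','side4')
f=lambda i:cv2.resize(i[...,::-1],(400,400),interpolation=cv2.INTER_CUBIC)
cv2.imwrite('pics/v4.png',np.hstack([f(d['img'][165:265,290:390]),f(e['img'][150:250,270:370])]))"
```

```text
4.9667 [ 0.545  -0.0031  0.036 ] [ 3.1355e+00 -8.0000e-04  2.4160e-01] [  0.4 -22.2   0.2]
0.014001358072303726
```

View pics/v4.png

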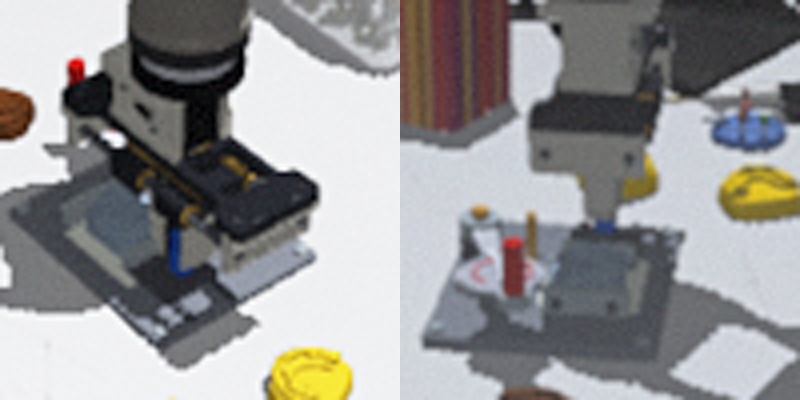

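View pics/wrist4.png

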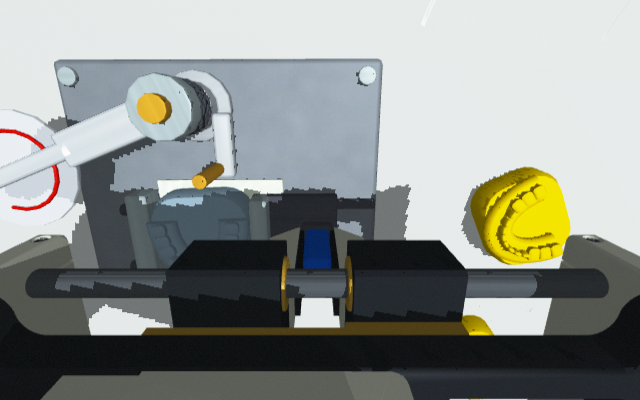

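Both jaws now touch the cast (wrist view: fixed jaw at column 140, sliding jaw at column 258), and the reaction is 22 N. I'll push a little more, let go while still pushing, then centre and lift.

Call:
jog_arm:
  series:
    - [-1,[0,-0.001,0],[0,0,0]]
    - [-1,[0,-0.0015,0],[0,0,0]]
    - [-1,[0,-0.0015,0],[0,0,0]]
    - [-1,[0,-0.0015,0],[0,0,0]]

```text
time: 5.45
tool_pos: [0.545, -0.003, 0.036]
tool_rot: [3.134, -0.001, 0.241]
contact_force: [1.1, -28.6, 0.7]
opening: 0.0139
```

Call:
jog_arm:
  series:
    - [-0.46,[0,0,0],[0,0,0]]
    - [-0.46,[0,0.001,0],[0,0,0]]
    - [-0.46,[0,0.003,0],[0,0,0]]
    - [-0.46,[0,0.006,0],[0,0,0]]
    - [-0.46,[0,0.006,0],[0,0,0]]
    - [-0.46,[0,0.006,0],[0,0,0]]

```text
time: 5.95
tool_pos: [0.5449, -0.0032, 0.0355]
tool_rot: [-3.141, 0.0, 0.241]
contact_force: [0.5, 0.3, 0.4]
opening: 0.0248
```

Call:
jog_arm:
  series:
    - [-0.46,[0,0,-0.02],[0,0,0]]
    - [-0.46,[0,0,-0.05],[0,0,0]]
    - [-0.46,[-0.01,0,-0.085],[0,0,0]]
    - [-0.46,[-0.04,0,-0.11],[0,0,0]]
    - [-0.3,[-0.07,0,-0.13],[0,0,0]]
    - [-0.2,[-0.09,0,-0.14],[0,0,0]]
    - [-0.2,[-0.09,0,-0.14],[0,0,0]]

```text
time: 6.53
tool_pos: [0.4555, -0.0251, 0.178]
tool_rot: [3.14, -0.002, 0.241]
contact_force: [1.3, 0.4, 0.0]
opening: 0.036
```

```bash
python3 -c "
from h import *
w,s=snapwrist('wrist5'); print(s['opening'])
cv2.imwrite('pics/w5c.png',cv2.resize(w['img'][0:230,140:440,::-1],None,fx=2.6,fy=2.6,interpolation=cv2.INTER_CUBIC))"
```

```text
6.5333 [ 0.4555 -0.0251  0.178 ] [ 3.1405e+00 -1.9000e-03  2.4070e-01] [1.3 0.4 0. ]
0.036034412562164206
```

View pics/w5c.png

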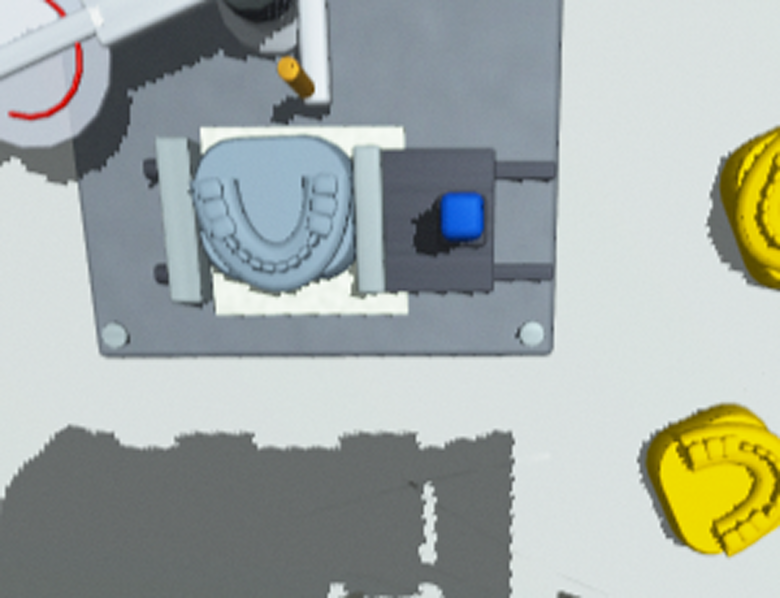

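Call:
jog_arm:
  series:
    - [-0.13,[0.01,-0.014,0],[0,0,0.11]]
    - [-0.13,[0.021,-0.028,0],[0,0,0.22]]
    - [-0.13,[0.031,-0.041,0],[0,0,0.33]]
    - [-0.13,[0.042,-0.055,0],[0,0,0.44]]
    - [-0.13,[0.052,-0.069,0],[0,0,0.55]]
    - [-0.13,[0.063,-0.083,0.005],[0,0,0.66]]
    - [-0.13,[0.073,-0.097,0.01],[0,0,0.77]]
    - [-0.13,[0.084,-0.111,0.015],[0,0,0.88]]
    - [-0.13,[0.095,-0.126,0.02],[0,0,0.99]]
    - [-0.13,[0.106,-0.14,0.03],[0,0,1.09]]
    - [-0.13,[0.118,-0.155,0.035],[0,0,1.19]]
    - [-0.13,[0.125,-0.166,0.04],[0,0,1.19]]

```text
time: 7.58
tool_pos: [0.5402, 0.168, 0.1339]
tool_rot: [3.141, 0.001, -0.952]
contact_force: [-0.2, 0.5, 0.2]
opening: 0.0398
```

Call:
jog_arm:
  series:
    - [-0.13,[0,0,0],[0,0,0]]
    - [-0.13,[0,0,0],[0,0,0]]

```text
time: 7.75
tool_pos: [0.5392, 0.1665, 0.1346]
tool_rot: [3.14, 0.001, -0.945]
contact_force: [0.1, 0.1, -0.9]
opening: 0.04
```

```bash
python3 -c "
from h import *
w,s=snapwrist('wrist6'); print(s['opening'],s['qpos'].round(3))
d=snap('scene','scene6'); e=snap('side','side6')
f=lambda i:cv2.resize(i[...,::-1],(400,400),interpolation=cv2.INTER_CUBIC)
cv2.imwrite('pics/v6.png',np.hstack([f(d['img'][145:245,270:370]),f(e['img'][150:250,250:350])]))
m=mask(w,'red'); print(comps(m)); P=cloud(w,m); t=P[P[:,2]>.087]; print(t.mean(0).round(4),t.min(0).round(4),t.max(0).round(4))"
```

```text
7.75 [0.5392 0.1665 0.1346] [ 3.1399e+00  6.0000e-04 -9.4480e-01] [ 0.1  0.1 -0.9]
0.04000660087433986 [ 0.164  0.501  1.543 -0.     1.1    2.68 ]
[([294, 137, 19, 39, 74], [299.1, 154.5]), ([324, 137, 19, 39, 73], [337.1, 154.3]), ([308, 198, 20, 32, 503], [317.6, 213.8])]
[0.5384 0.167  0.0907] [0.5316 0.1608 0.0872] [0.5448 0.1741 0.0926]
```

View pics/wrist6.png

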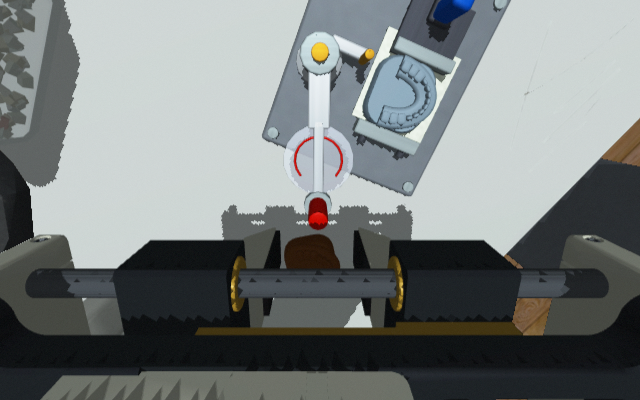

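View pics/v6.png

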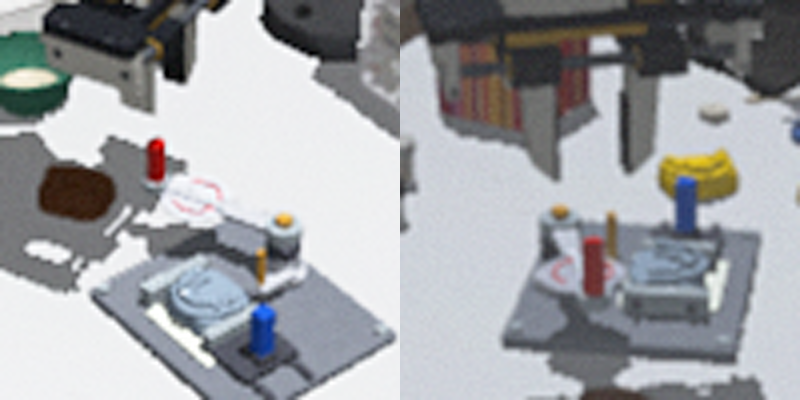

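Call:
jog_arm:
  series:
    - [-0.13,[0.001,0.001,0.015],[0,0,0]]
    - [-0.13,[0.001,0.001,0.03],[0,0,0]]
    - [-0.13,[0.001,0.001,0.045],[0,0,0]]
    - [-0.13,[0.001,0.001,0.06],[0,0,0]]
    - [-0.13,[0.001,0.001,0.072],[0,0,0]]
    - [-0.13,[0.001,0.001,0.072],[0,0,0]]
    - [-0.13,[0.001,0.001,0.072],[0,0,0]]

```text
time: 8.48
tool_pos: [0.5391, 0.1639, 0.0639]
tool_rot: [3.141, 0.0, -0.95]
contact_force: [0.5, -0.2, 1.1]
opening: 0.0399
```

```bash
python3 -c "
from h import *
w,s=snapwrist('wrist7'); print(s['opening'])
d=snap('scene','scene7'); e=snap('side','side7')
f=lambda i:cv2.resize(i[...,::-1],(400,400),interpolation=cv2.INTER_CUBIC)
cv2.imwrite('pics/v7.png',np.hstack([f(d['img'][145:245,270:370]),f(e['img'][150:250,250:350])]))"
```

```text
8.4833 [0.5391 0.1639 0.0639] [ 3.141e+00  1.000e-04 -9.495e-01] [ 0.5 -0.2  1.1]
0.03992803984315704
```

View pics/v7.png

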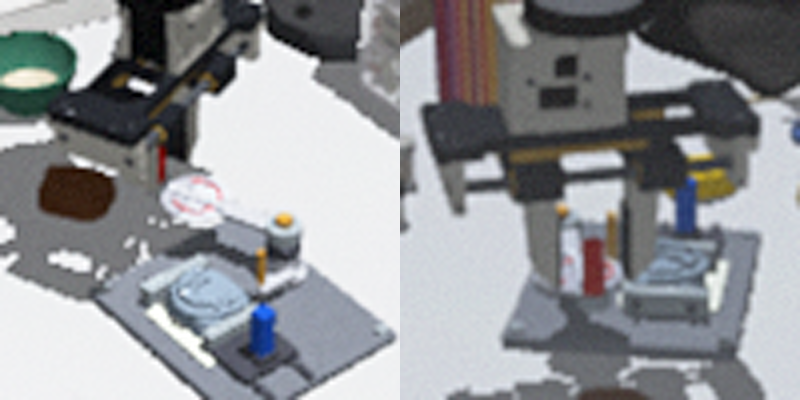

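View pics/wrist7.png

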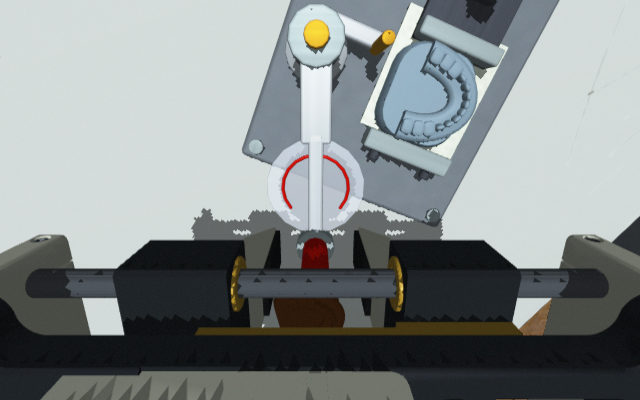

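Call:
jog_arm:
  series:
    - [-0.13,[-0.001,0,0.001],[0,0,0]]
    - [-1,[-0.001,0,0.001],[0,0,0]]
    - [-1,[-0.001,0,0.001],[0,0,0]]
    - [-1,[-0.001,0,0.001],[0,0,0]]
    - [-1,[-0.001,0,0.001],[0,0,0]]
    - [-1,[-0.001,0,0.001],[0,0,0]]
    - [-1,[-0.001,0,0.001],[0,0,0]]
  squeeze: 30

```text
time: 9.22
tool_pos: [0.5389, 0.1656, 0.0628]
tool_rot: [-3.141, -0.0, -0.949]
contact_force: [0.3, 0.9, -0.8]
opening: 0.0133
```

```bash
python3 -c "
from cell import status
s=status.observe(); print(s['time'],s['tool_pos'],s['tool_rot'],s['contact_force'],s['opening'],s['qpos'])"
```

```text
9.2167 [0.538887   0.16557437 0.06276361] [-3.14093546e+00 -1.12355171e-04 -9.49280635e-01] [ 0.32978276  0.86023273 -0.7598191 ] 0.013271414511871074 [1.62049110e-01 5.88185051e-01 1.61970694e+00 2.37408633e-04
 9.33061811e-01 2.68198475e+00]
```

Call:
jog_arm:
  series:
    - [-1,[0.0002,0.0066,0],[0,0,-0.06]]
    - [-1,[0.0008,0.0132,0],[0,0,-0.12]]
    - [-1,[0.0018,0.0197,0],[0,0,-0.18]]
    - [-1,[0.0032,0.0261,0],[0,0,-0.24]]
    - [-1,[0.0049,0.0325,0],[0,0,-0.3]]
    - [-1,[0.0071,0.0388,0],[0,0,-0.36]]
    - [-1,[0.0096,0.0449,0],[0,0,-0.42]]
    - [-1,[0.0124,0.0508,0],[0,0,-0.48]]
    - [-1,[0.0156,0.0566,0],[0,0,-0.54]]
    - [-1,[0.0192,0.0621,0],[0,0,-0.6]]
    - [-1,[0.0192,0.0621,0],[0,0,-0.6]]

```text
time: 10.13
tool_pos: [0.4996, 0.1135, 0.0628]
tool_rot: [-3.141, -0.001, -0.348]
contact_force: [2.2, 5.0, -3.2]
opening: 0.013
```

```bash
cat > st.py <<'E'
from h import *
from cell import status
from scipy.spatial.transform import Rotation as R
s=status.observe(); Rt=R.from_euler("xyz",s["tool_rot"])
p=s["tool_pos"]; print(s["time"],p.round(4),s["tool_rot"].round(3),"F world",s["contact_force"].round(1),"F tool",Rt.inv().apply(s["contact_force"]).round(1),s["opening"])
for pv in [(.6005,.0778),(.6012,.0757)]:
    d=p[:2]-pv; print("r",np.hypot(*d).round(4),"theta",(np.arctan2(d[1],d[0])%6.2832-np.pi+1.2-.245).round(3))
E
python3 st.py
```

```text
10.1333 [0.4996 0.1135 0.0628] [-3.141e+00 -1.000e-03 -3.480e-01] F world [ 2.2  5.  -3.2] F tool [ 0.4 -5.4  3.3] 0.013035636707545971
r 0.107 theta 0.615
r 0.1084 theta 0.599
```

Call:
jog_arm:
  series:
    - [-1,[0.0002,0.0066,0],[0,0,-0.06]]
    - [-1,[0.0008,0.0132,0],[0,0,-0.12]]
    - [-1,[0.0018,0.0197,0],[0,0,-0.18]]
    - [-1,[0.0032,0.0261,0],[0,0,-0.24]]
    - [-1,[0.0049,0.0325,0],[0,0,-0.3]]
    - [-1,[0.0071,0.0388,0],[0,0,-0.36]]
    - [-1,[0.0096,0.0449,0],[0,0,-0.42]]
    - [-1,[0.0124,0.0508,0],[0,0,-0.48]]
    - [-1,[0.0148,0.055,0],[0,0,-0.52]]
    - [-1,[0.0171,0.059,0],[0,0,-0.56]]
    - [-1,[0.0171,0.059,0],[0,0,-0.56]]

```text
time: 11.05
tool_pos: [0.4965, 0.0531, 0.0628]
tool_rot: [-3.141, -0.003, 0.21]
contact_force: [4.5, 8.2, -3.5]
opening: 0.0135
```

```bash
python3 st.py
```

```text
11.05 [0.4965 0.0531 0.0628] [-3.141e+00 -3.000e-03  2.100e-01] F world [ 4.5  8.2 -3.5] F tool [ 6.1 -7.   3.5] 0.013463771340634496
r 0.1069 theta 1.188
r 0.1071 theta 1.168
```

Call:
jog_arm:
  series:
    - [-1,[0.0015,0.0015,0],[0,0,-0.015]]
    - [-1,[0.0015,0.003,0],[0,0,-0.03]]
    - [-1,[0.0015,0.004,0],[0,0,-0.035]]
    - [-1,[0.0015,0.004,0],[0,0,-0.035]]

```text
time: 11.38
tool_pos: [0.4969, 0.0515, 0.0627]
tool_rot: [-3.137, 0.0, 0.243]
contact_force: [-0.6, 14.2, 1.6]
opening: 0.0131
```

```bash
python3 st.py
```

```text
11.3833 [0.4969 0.0515 0.0627] [-3.137  0.     0.243] F world [-0.6 14.2  1.6] F tool [  2.9 -14.   -1.6] 0.013131372787858132
r 0.1069 theta 1.204
r 0.1071 theta 1.183
```

Call:
jog_arm:
  series:
    - [-1,[0.0005,0.001,0],[0,0,0]]
    - [-1,[0.0005,0.002,0],[0,0,0]]
    - [-1,[0.0005,0.002,0],[0,0,0]]
    - [-1,[0.0005,0.002,0],[0,0,0]]

```text
time: 11.72
tool_pos: [0.4969, 0.0511, 0.0626]
tool_rot: [-3.135, 0.002, 0.243]
contact_force: [-3.3, 21.8, 4.4]
opening: 0.0134
```

```bash
python3 st.py;  python3 -c "
from h import *
w,s=snapwrist('wrist8')
d=snap('scene','scene8'); e=snap('side','side8')
f=lambda i:cv2.resize(i[...,::-1],(400,400),interpolation=cv2.INTER_CUBIC)
cv2.imwrite('pics/v8.png',np.hstack([f(d['img'][165:265,280:380]),f(e['img'][160:260,260:360])]))"
```

```text
11.7167 [0.4969 0.0511 0.0626] [-3.135e+00  2.000e-03  2.430e-01] F world [-3.3 21.8  4.4] F tool [  2.1 -22.   -4.2] 0.0133760185421539
r 0.107 theta 1.207
r 0.1072 theta 1.187
11.7167 [0.4969 0.0511 0.0626] [-3.1353e+00  1.6000e-03  2.4290e-01] [-3.3 21.8  4.4]
```

View pics/v8.png

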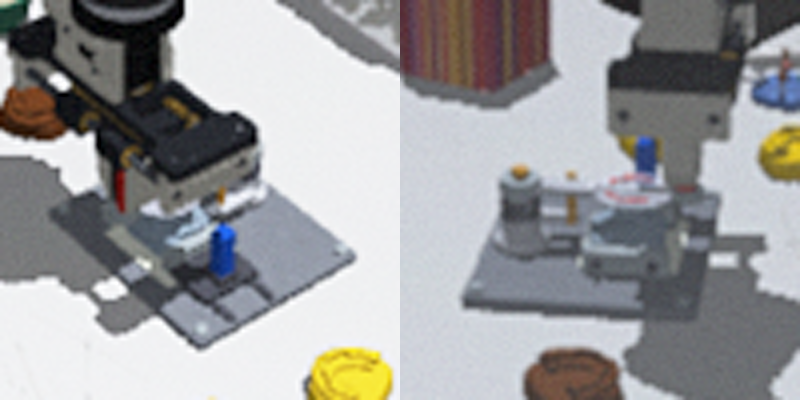

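View pics/wrist8.png

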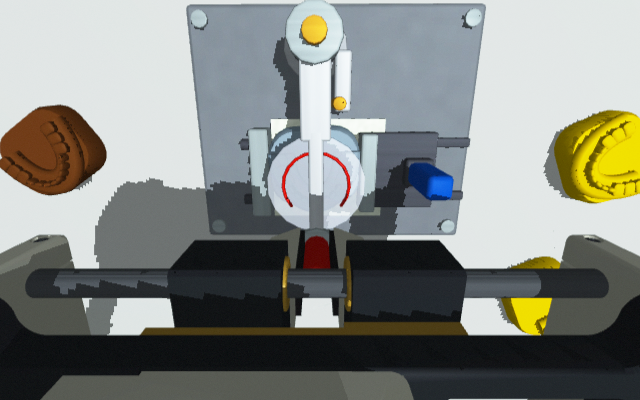

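The wrist view shows the bar lying against the brass stop pin (340,103), along jig -x, with the template over the cast and both jaws still on it. I'll ease the push slightly, hold, and check that it's steady.

Call:
jog_arm:
  series:
    - [-1,[0,-0.001,0],[0,0,0]]
    - [-1,[0,-0.001,0],[0,0,0]]
    - [-1,[0,-0.001,0],[0,0,0]]
    - [-1,[0,-0.001,0],[0,0,0]]
    - [-1,[0,-0.001,0],[0,0,0]]
    - [-1,[0,-0.001,0],[0,0,0]]

```text
time: 12.37
tool_pos: [0.4969, 0.0513, 0.0627]
tool_rot: [-3.137, 0.002, 0.243]
contact_force: [-2.5, 18.0, 4.2]
opening: 0.0133
```

```bash
python3 st.py;  python3 -c "
from h import *
w,s=snapwrist('wrist9')
cv2.imwrite('pics/w9c.png',cv2.resize(w['img'][0:240,180:500,::-1],None,fx=2.4,fy=2.4,interpolation=cv2.INTER_CUBIC))"
```

```text
12.3667 [0.4969 0.0513 0.0627] [-3.137e+00  2.000e-03  2.430e-01] F world [-2.5 18.   4.2] F tool [  1.9 -18.1  -4.1] 0.01327831881822208
r 0.107 theta 1.205
r 0.1071 theta 1.185
12.3667 [0.4969 0.0513 0.0627] [-3.1365e+00  1.5000e-03  2.4330e-01] [-2.5 18.   4.2]
```

View pics/w9c.png

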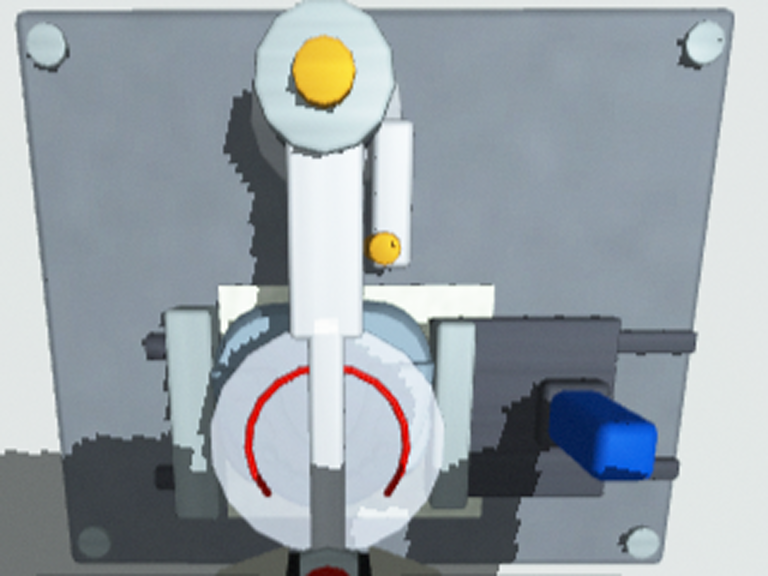

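```bash
python3 -c "
from cell import job
print(job.hand_in())"; python3 st.py
```

```text
the job is handed in; nothing more can be done
None
the job is handed in; nothing more can be done
```

The cast is nipped between the jaws and the template arm is held at its stop. I handed the job in at about 12.4 s of the 43 s allowed, with the gripper still holding the red knob.

**Jaw:** I gripped the blue post and slid the jaw about 22 mm. It stopped on the cast, and I pressed it to about 28 N before letting go of the post. The picture after release showed both jaws touching the cast. The last picture, taken just before handing in, still showed the cast nipped, partly hidden by the template.

**Arm:** I gripped the knob (opening 13 mm) and swung it about 1.2 rad. It then stopped moving: the last 2 mm of commanded push gave only about 0.4 mm. The push there was 22 N, and I eased it to about 18 N, against a spring force of about 5.5 N. In the picture the arm points along jig -x beside the brass stop pin.

**Checks that disagreed:**
- The wrist camera and the fixed cameras differed by 2 to 5 mm on the post, knob and pivot. I took values between them, and both grips still held.
- The final arm angle came out at 1.185 or 1.205 rad, depending on which pivot estimate I used. I relied on the force at the stop rather than the angle.
- In the last enlarged picture there appears to be a thin gap between the arm and the pin. I took it as a viewing-angle effect because the arm resisted firmly there.
- The status check I ran after handing in gave no reading, so I have nothing on the final second.

I did not touch the bystanders or the brown and yellow casts.

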